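Measure a cartridge's overhang on a thumbwheel gauge

TASK

Swing the tray's half-open clear flap back past upright, then take out the headshell that has the cartridge fitted and press it, stylus up, into its cutout in the overhang gauge until it is fully home and flush with the gauge's face. Then roll the gauge's thumbwheel with a fingertip until the pointer stands exactly over the stylus tip, and take your hand away. Move the pointer only by its wheel, never touch the stylus, and leave the flap open and the bare headshell, the dish and the screwdriver where they are.

Things in the scene. Friction and masses are not known exactly. Their poses are not given: they have to be found in the camera images.
- gauge: Grey overhang gauge fixed to the shelf, 160 x 64 x 28 mm high (face at z 28). Origin: centre of its underside; x along its length, z up. Headshell cutout centred at x -30, y +8 mm; pointer rack slot along y -24 from x -46 to 36; thumbwheel at x +56, y -20. Yaw near pi, so the wheel end is nearer the robot.
- cutout (a point): Centre of the cutout's floor, 22 mm above the shelf, where the headshell's origin belongs; axes of the gauge. Cutout 6 mm deep, 56 x 22.4 mm with 2 mm bevelled rim; an 11 mm wide neck channel runs out to -x, and the +y wall is open at the front for the finger lift. Two sprung balls in the side walls grip the shell: its weight does not seat it, it takes about 4 to 12 N down.
- wheel_crown (a point): Top of the black ribbed thumbwheel, 33 mm above the shelf; axes of the gauge. The wheel is 30 mm across, 9 mm wide, its axle along gauge y, and only 5 mm of rim stands out of the slot, so it cannot be pinched: press lightly from above and stroke along gauge x. Rim force to turn about 0.6 N. It stays where it is left.
- wheel (a joint): Thumbwheel angle, rad, 0 to 6; grows as its crown is stroked towards gauge -x (towards the cutout). A rack moves the pointer 7.5 mm per rad towards gauge -x, the same way as the fingertip and half as far.
- pointer_tip (a point): End of the steel pointer, a thin level arm above the cutout's centreline, 53 mm above the shelf, 4.5 mm higher than the seated stylus tip; axes of the gauge. It starts at gauge x +4 to +15 mm and must end over the stylus at about x -13 to -21.
- pointer: Pointer carriage on the gauge: 12 x 8 x 5 mm block on the face at gauge y -24, a 4 mm post and a 2.4 mm arm reaching 32 mm towards +y at 53 mm above the shelf. Origin: under the post at 28 mm. Not to be pushed: it is moved by the wheel only. Its tip is listed as pointer_tip.
- headshell: Black headshell with cartridge, lying stylus up. Origin: centre of the shell's underside; x to its front, z up. Shell 52 (x) x 20 x 6 mm; neck 8 mm thick from x -26 to -44; finger lift at x 16 reaching to y +18.5. Black cartridge on top, 26 x 17 mm, z 6 to 22, centred x +5 (+-4, clamped in the slots, 8 mm behind the stylus tip): grip its sides across y, pads below z 22. 30 g.
- stylus: Stylus of the cartridge. Origin at the stylus tip, axes of the headshell: nominally x 13 (+-4), y 0, z 26.5 mm in the headshell's frame. Thin cantilever slanting back to the cartridge's top. Fragile: not to be touched by anything.
- bare_headshell: The other headshell, same shell, neck and finger lift but without a cartridge; 6 mm high. Leave it in its tray pocket. Origin and axes as for the headshell.
- tray: Grey tray fixed to the shelf, 90 (x) x 100 (y) x 12 mm high, floor 3 mm, walls 3 mm, a lower divider along x makes two pockets, centres at y +-25 mm; a headshell lies in each (which is which varies), neck towards the hinge. Origin: centre of its underside.
- flap (a joint): Angle of the tray's clear flap, rad: 0 shut flat on the tray, 1.57 upright, stop at 2.2. A plate 90 x 100 x 2.5 mm hinged along the tray's +x rim (tray x +45, z 12.5 mm), free edge towards tray -x. It starts half open at 0.85 to 1.25, hanging over the pockets; a stiff hinge holds it where it is left (about 1 N at the free edge turns it).
- flap_edge (a point): End of the small tab (24 mm wide, 6 mm long) in the middle of the flap's free edge, 96 mm from the hinge.
- chest: Obstacle between tray and gauge: a fixed wooden box with one small drawer, 96 (x) x 84 (y) x 55 mm high, with a red see-saw stylus balance on top, 73 mm high in all. Origin: centre of its underside.
- dish: White ceramic dish, 72 mm across, 22 mm high. Origin: centre of its underside. Leave alone.
- screwdriver: Steel screwdriver lying on the shelf, 110 mm long along its x, handle 26 mm thick. Origin: under its middle. Leave alone.
Mind the look-alikes: they are no part of the job. Leave any pink look-alike of the tray alone.

How it is judged:
By the outcome, as a careful person would: the job done as asked, in the order asked, and still so for the second after the job is handed in, with the robot touching nothing.
It also fails if it takes over 72 s, if anything falls off the work surface, if the arm or the gripper's body presses on something with over 40 N, if the wrist force passes 120 N, or if a joint passes its speed limit or range.

ROBOT

A 6-joint arm with a two-finger parallel gripper is mounted at the origin on the work surface. World frame = base frame: x ahead of the robot, y to its left, z up, the work surface at z = 0. Lengths are in m, angles in rad, forces in N, time in s.
With the tool pointing down it reaches from about 0.35 to 0.975 m from the base axis. Payload 4.9 kg.
Tool frame: the origin (TCP) lies on the centre line of the jaws, within the pads' length; the fingertips stand manip.tcp_to_tips ahead of it and the grasp point (between the pads) is the TCP (manip.tcp_to_tips is the distance from the TCP to the fingertips, in m); y points along the fingers, z is the direction in which the jaws open and shut, and the axes are right-handed (so a half turn about y gives the same grasp; the last joint's range is limited). The gripper opens to 85 mm and grips with 20 to 120 N. Pads are 22 mm wide; open, the fingers measure 114 mm over their backs; the gripper's body (76 mm by 85 mm) begins 54 mm behind the grasp point. The pads swing forward as they close: fully open they stand 13 mm farther back than shut.
Start: joints at [-1.407, 0.053, 1.613, -0, 1.476, -0.119], TCP at [0.174, -0.6, 0.25] pointing down, gripper open.
Joint ranges: [-3.01, 3.01], [-1.01, 2.22], [0.06, 2.58], [-1.02, 4.17], [0.09, 2.62], [-3.14, 3.14]. Speed limits (rad/s): [2.57, 2.57, 3.14, 3.14, 3.14, 3.14].

INTERFACE

Orientations are given as a unit quaternion [w, x, y, z].
In Python, from plant import manip gives the robot as it stands.
- The arm moves only by the tool apply_moves, never from a script. Its argument "moves" is a list of rows, each a list of 7 numbers: the gripper's target within -1 to 1 (shut at 1, half-way at 0, fully open at -1), then the shift along the tool's x, y, z in mm, then the turn, a rotation vector about the tool's x, y, z in degrees. A call has 1 to 20 rows; each row shifts and turns the commanded pose from where the row before left it, along the tool's axes as they then stand; what a row does not reach is not made up. A row lasts 1/10 s, in which the tool goes at most 50 mm and 8.59 degrees, less where a joint would pass 70% of its speed; a pose out of reach is approached as far as the arm can. A call with a gripper value outside its range is refused whole. The fingers move at their own pace and stop on an object; the grip force is fixed at half the most. Time passes only in rows, so rows that do not move let the fingers close. It gives the time, the measured TCP pose, the force and the opening at its end, in the units of the state.
- manip.state(): the state, without advancing time (a new reading comes with each control period).
- manip.grab_frame(name): name is "scene" or "side" or "wrist"; returns the picture (384x512x3 uint8, blue, green, red); there is no depth.
- manip.calibration(name): a dict with "mtx" (3x3 intrinsics, pixels), "T" (4x4, takes a point from camera to world coordinates); the wrist camera has in their place "T_tool_cam" (4x4, takes a point from camera to tool coordinates, whose origin is the TCP and whose axes are the tool frame's). Camera axes: x right, y down, z forward; pixel columns grow to the right and rows downward; lengths in m; the calibration is good to about 2 mm. A picture is of the moment at which its call begins: read the wrist's pose just before it. calibration takes no time and is no camera call.
- manip.job_done(): hands the job in, once; it reports no verdict.
The state is a dict: "time": time; "joint_pos": joint angles; "joint_vel": joint speeds; "joint_efforts": joint torques, N m; "tool_pos": TCP position; "tool_rot": TCP orientation; "contact_force": force on the tool from outside, world axes, zero at the start; "ft_torque": the same for the moment, N m; "gripper_width": opening from 0.0 (shut) to 1.0 (fully open).
Only numpy, scipy, OpenCV 4.12 (cv2) and the standard library are available. Lean on these libraries where they do the work, as an engineer would, in place of code of your own. Each camera call takes 0.05 s, during which the arm holds its last target. There are 200 camera calls.

## Working session

There is one attempt and no reset: what is moved stays moved. The work goes in short steps, Python scripts to look and compute and a tool call to move; the robot and the scene stay as the last step left them, time stands still between calls to the robot, and variables do not carry over. Pictures are saved under pics/ and viewed, about 8 in all and at most 12, crops included, and the job is handed in when it is done.

Besides the shell and the picture viewer there is one more tool, called after ">>>" as a command line: name --pt "numbers of a row" for each row, then --argument value for the rest. apply_moves: Moves the arm, as the interface text tells. Its arguments: {"type":"object","properties":{"moves":{"type":"array","items":{"type":"array","items":{"type":"number"}}}},"required":["moves"]}

```bash
ls; mkdir -p pics; python3 - <<'E'
from plant import manip
import cv2,numpy as np
print(manip.state()); print(manip.tcp_to_tips)
for n in("scene","side","wrist"):
    f=manip.grab_frame(n); cv2.imwrite(f"pics/{n}0.png",f); print(n,manip.calibration(n))
a=cv2.imread("pics/scene0.png");b=cv2.imread("pics/side0.png")
E
```

```text
pics
{'time': 0.0, 'joint_pos': array([-1.40699671e+00,  5.33638335e-02,  1.61425228e+00, -1.69455057e-05,
        1.47600259e+00, -1.19015367e-01]), 'joint_vel': array([-4.72563981e-04,  9.05802130e-04,  1.14628572e-03, -6.75931712e-04,
       -1.60367763e-03,  5.24233891e-05]), 'joint_efforts': array([-1.80806852e-03, -3.93682086e+01, -3.70176744e+01, -2.79181168e-04,
        6.88008178e-03,  1.15631698e-05]), 'tool_pos': array([ 0.17430606, -0.59961031,  0.24908358]), 'tool_rot': array([ 0.09963581, -0.09967981,  0.70076443, -0.69933243]), 'contact_force': array([ 0.11988903,  0.20987507, -0.12884539]), 'ft_torque': array([ 0.01796552,  0.01366281, -0.03188865]), 'gripper_width': 1.0036151511646185}
0.019
scene {'mtx': array([[362.88104321,   0.        , 257.2888374 ],
       [  0.        , 362.88104321, 186.90951304],
       [  0.        ,   0.        ,   1.        ]]), 'T': array([[-0.87490956,  0.41889468, -0.24302367,  0.77677904],
       [ 0.48406534,  0.74126936, -0.46497364,  0.33985073],
       [-0.01462898, -0.52444922, -0.85131605,  0.82237612],
       [ 0.        ,  0. 
[... 281 characters left out ...]
0.08401556, -0.69024523,  0.71868137, -0.68116223],
       [-0.00301659, -0.72105184, -0.69287456,  0.6597491 ],
       [ 0.        ,  0.        ,  0.        ,  1.        ]])}
wrist {'mtx': array([[286.81973443,   0.        , 260.08221474],
       [  0.        , 286.81973443, 192.80574096],
       [  0.        ,   0.        ,   1.        ]]), 'T_tool_cam': array([[-2.58492392e-04,  9.52228151e-01,  3.05387428e-01,
        -7.89686927e-02],
       [ 6.18612415e-05, -3.05387423e-01,  9.52228186e-01,
        -1.23600499e-01],
       [ 9.99999965e-01,  2.65035387e-04,  2.00343099e-05,
        -2.22928140e-05],
       [ 0.00000000e+00,  0.00000000e+00,  0.00000000e+00,
         1.00000000e+00]])}
```

View pics/scene0.png

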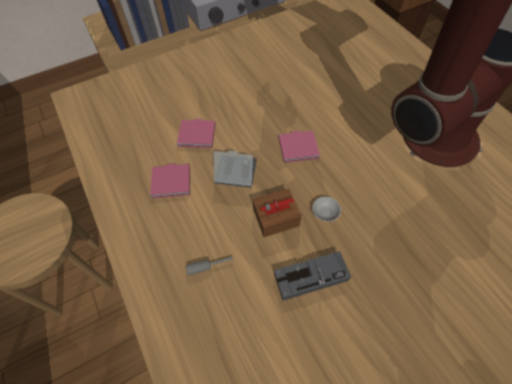

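View pics/side0.png

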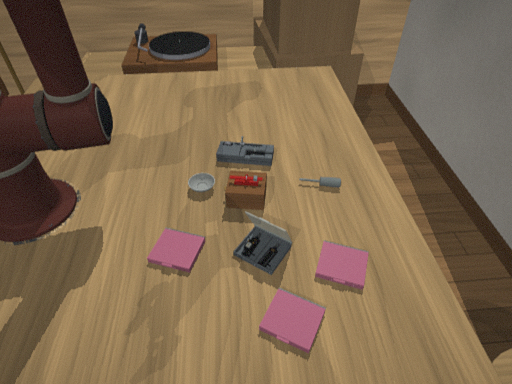

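```bash
cat > h.py <<'E'
from plant import manip
import cv2,numpy as np
from scipy.spatial.transform import Rotation as R
def tool():
    s=manip.state(); q=s['tool_rot']; T=np.eye(4); T[:3,:3]=R.from_quat([q[1],q[2],q[3],q[0]]).as_matrix(); T[:3,3]=s['tool_pos']; return T
def cast(name,uv,z,Tt=None):
    c=manip.calibration(name); K=c['mtx']; T=c['T'] if name!='wrist' else Tt@c['T_tool_cam']
    d=T[:3,:3]@np.linalg.inv(K)@np.array([uv[0],uv[1],1.]); o=T[:3,3]
    return o+d*(z-o[2])/d[2]
def proj(name,p,Tt=None):
    c=manip.calibration(name); K=c['mtx']; T=c['T'] if name!='wrist' else Tt@c['T_tool_cam']
    q=K@(T[:3,:3].T@(np.array(p)-T[:3,3])); return q[:2]/q[2]
def toolmm(v): return tool()[:3,:3].T@np.array(v)*1000
E
python3 - <<'E'
from h import *
a=cv2.imread("pics/scene0.png");b=cv2.imread("pics/side0.png")
r=lambda im,x,y:cv2.resize(im[y:y+75,x:x+100],None,fx=4,fy=4,interpolation=cv2.INTER_CUBIC)
A=np.vstack([np.hstack([r(a,185,135),r(a,262,235)]),np.hstack([r(b,215,205),r(b,195,120)])])
cv2.imwrite("pics/c1.png",A)
for n,uv,z in [("side",(263,252),.012),("scene",(235,170),.012),("side",(245,150),.028),("scene",(312,273),.028),("side",(247,190),.055),("scene",(275,212),.055),("side",(201,183),.02),("scene",(326,208),.02)]: print(n,uv,cast(n,uv,z).round(3))
print(tool()[:3,:3].round(3))
E
```

```text
side (263, 252) [ 0.57  -0.196  0.012]
scene (235, 170) [ 0.572 -0.179  0.012]
side (245, 150) [0.554 0.159 0.028]
scene (312, 273) [0.553 0.164 0.028]
side (247, 190) [ 0.546 -0.039  0.055]
scene (275, 212) [0.555 0.003 0.055]
side (201, 183) [0.429 0.036 0.02 ]
scene (326, 208) [0.428 0.04  0.02 ]
[[-0.96  -0.     0.279]
 [-0.279  0.002 -0.96 ]
 [-0.    -1.    -0.002]]
```

View pics/c1.png

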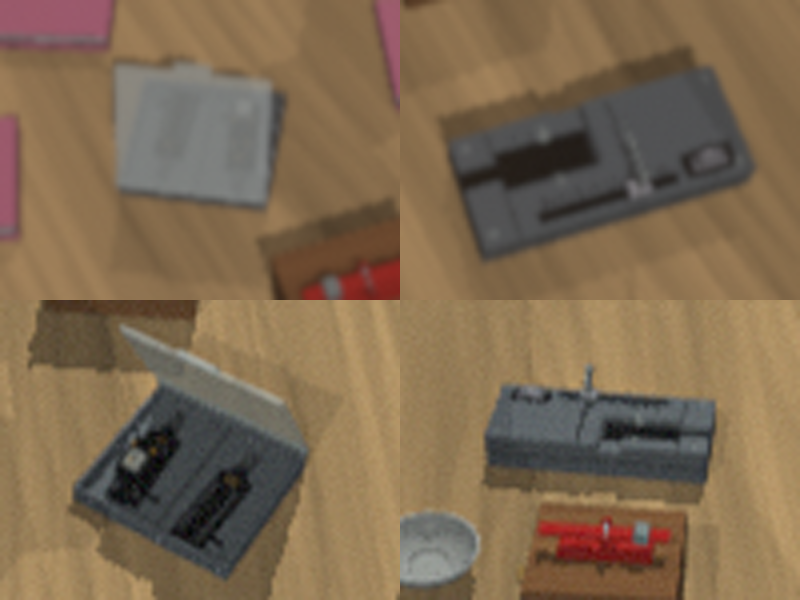

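```bash
python3 - <<'E'
from h import *
S=lambda x,y:(215+x/4,205+(y-300)/4)
C={k:cast("side",S(*v),.012) for k,v in dict(fl=(75,487),fr=(227,573),br=(305,452),bl=(160,388)).items()}
for k in C: print(k,C[k].round(4))
print("tray c",np.mean(list(C.values()),0).round(4), [round(np.linalg.norm(C[a]-C[b])*1e3) for a,b in("fl fr".split(),"fr br".split(),"br bl".split(),"bl fl".split())])
x=(C['br']-C['fr']+C['bl']-C['fl']);print("yaw",np.arctan2(x[1],x[0])); y=C['fl']-C['fr']+C['bl']-C['br'];print(np.arctan2(y[1],y[0])-np.pi/2)
G=lambda x,y:(262+(x-400)/4,235+y/4)
C=[cast("scene",G(*v),.028) for v in((450,147),(710,68),(752,165),(484,250))]
print(np.round(C,4),np.mean(C,0),[round(np.linalg.norm(C[i]-C[i-1])*1e3) for i in range(4)])
S2=lambda x,y:(195+(x-400)/4,120+(y-300)/4)
C=[cast("side",S2(*v),.028) for v in((505,386),(715,402),(710,460),(488,437))]
print(np.round(C,4),np.mean(C,0),[round(np.linalg.norm(C[i]-C[i-1])*1e3) for i in range(4)])
for v in((540,505),(688,515),(682,600),(520,597)): print('chest',cast("side",S2(*v),.055).round(3))
# flap free edge: corners in side
for v in((120,327),(275,400)): 
  for z in(.08,.09,.1): print(z,cast("side",S(*v),z).round(3))
E
```

```text
fl [ 0.5056 -0.1901  0.012 ]
fr [ 0.5831 -0.2531  0.012 ]
br [ 0.6367 -0.1769  0.012 ]
bl [ 0.5588 -0.1221  0.012 ]
tray c [ 0.571  -0.1856  0.012 ] [100, 93, 95, 86]
yaw 0.9339112027724197
0.9221386917755758
[[0.6247 0.1208 0.028 ]
 [0.4702 0.1537 0.028 ]
 [0.4834 0.2117 0.028 ]
 [0.6376 0.1791 0.028 ]] [0.55399265 0.16633235 0.028     ] [60, 158, 59, 158]
[[0.486  0.207  0.028 ]
 [0.6392 0.1734 0.028 ]
 [0.6274 0.1061 0.028 ]
 [0.4728 0.146  0.028 ]] [0.55637907 0.15812029 0.028     ] [62, 157, 68, 160]
chest [0.507 0.036 0.055]
chest [0.602 0.018 0.055]
chest [ 0.59  -0.06   0.055]
chest [ 0.492 -0.049  0.055]
0.08 [ 0.536 -0.135  0.08 ]
0.09 [ 0.535 -0.144  0.09 ]
0.1 [ 0.535 -0.154  0.1  ]
0.08 [ 0.613 -0.194  0.08 ]
0.09 [ 0.612 -0.203  0.09 ]
0.1 [ 0.61  -0.211  0.1  ]
```

>>> apply_moves --pt "1 -40 0 -23 0 0 0" --pt "1 -40 0 -23 0 0 0" --pt "1 -40 0 -23 0 0 0" --pt "1 -40 0 -23 0 0 0" --pt "1 -40 0 -23 0 0 0" --pt "1 -40 0 -23 0 0 0" --pt "1 -40 0 -23 0 0 0" --pt "1 -40 0 -23 0 0 0" --pt "1 -40 0 -23 0 0 0" --pt "1 -40 0 -23 0 0 0" --pt "1 -40 0 -23 0 0 0" --pt "1 -40 0 -23 0 0 0" --pt "1 0 0 0 0 -7.4 0" --pt "1 0 0 0 0 -7.4 0" --pt "1 0 0 0 0 -7.4 0" --pt "1 0 0 0 0 -7.4 0" --pt "1 0 0 0 0 -7.4 0" --pt "1 0 0 0 0 0 0" --pt "1 0 0 0 0 0 0"

```text
time: 2.05
tool_pos: [0.5582, -0.2011, 0.25]
tool_rot: [0.316, -0.316, 0.633, -0.633]
contact_force: [1.4, -0.2, -0.5]
gripper_width: -0.003
```

```bash
python3 - <<'E'
from h import *
T=tool();np.save("t1.npy",T);f=manip.grab_frame("wrist");cv2.imwrite("pics/w1.png",f);print(T.round(4),manip.state()['joint_pos'])
E
```

```text
[[-6.011e-01 -5.000e-04  7.992e-01  5.582e-01]
 [-7.992e-01  2.000e-04 -6.011e-01 -2.011e-01]
 [ 1.000e-04 -1.000e+00 -5.000e-04  2.500e-01]
 [ 0.000e+00  0.000e+00  0.000e+00  1.000e+00]] [-4.71279132e-01 -2.14171470e-02  1.68824655e+00  3.39213891e-05
  1.47520564e+00  1.73274106e-01]
```

View pics/w1.png

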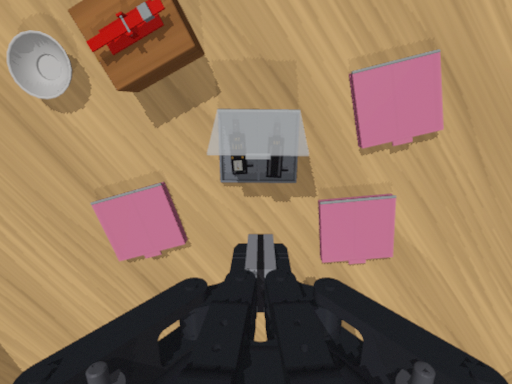

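```bash
python3 - <<'E'
from h import *
T=np.load("t1.npy")
C=[cast("wrist",p,z,T) for p,z in(((221,183),.012),((297,183),.012),((300,110),.0125),((218,110),.0125))]
print(np.round(C,4),np.mean(C,0),[round(np.linalg.norm(C[i]-C[i-1])*1e3) for i in range(4)])
y=C[0]-C[1];print(np.arctan2(y[1],y[0])-np.pi/2)
for uv in((208,155),(308,155)):
  for z in(.09,.1,.105):print(uv,z,cast("wrist",uv,z,T).round(4))
print(cast("wrist",(239,165),.025,T)) # cartridge
E
```

```text
[[ 0.5033 -0.1895  0.012 ]
 [ 0.5829 -0.2493  0.012 ]
 [ 0.6381 -0.1758  0.0125]
 [ 0.5588 -0.1162  0.0125]] [ 0.57077541 -0.18271558  0.01225   ] [92, 100, 92, 99]
0.926115309567197
(208, 155) 0.09 [ 0.5335 -0.1482  0.09  ]
(208, 155) 0.1 [ 0.536  -0.1479  0.1   ]
(208, 155) 0.105 [ 0.5373 -0.1477  0.105 ]
(308, 155) 0.09 [ 0.6131 -0.2081  0.09  ]
(308, 155) 0.1 [ 0.6129 -0.2056  0.1   ]
(308, 155) 0.105 [ 0.6127 -0.2044  0.105 ]
[ 0.53951332 -0.18313079  0.025     ]
```

>>> apply_moves --pt "1 0 42 0 0 0 0" --pt "1 0 42 0 0 0 0" --pt "1 0 42 0 0 0 0" --pt "1 0 40 0 0 0 0" --pt "1 0 0 0 0 0 0" --pt "1 -8 0 0 0 0 0" --pt "1 -8 0 0 0 0 0" --pt "1 -8 0 0 0 0 0" --pt "1 -8 0 0 0 0 0" --pt "1 -8 0 0 0 0 0" --pt "1 -8 0 0 0 0 0" --pt "1 -8 0 0 0 0 0" --pt "1 -8 0 0 0 0 0"

```text
time: 3.4
tool_pos: [0.5984, -0.1499, 0.0864]
tool_rot: [-0.318, 0.316, -0.631, 0.633]
contact_force: [-0.1, -2.4, 1.7]
gripper_width: -0.0
```

>>> apply_moves --pt "1 -8 0 0 0 0 0" --pt "1 -8 0 0 0 0 0" --pt "1 -4 0 0 0 0 0" --pt "1 0 0 0 0 0 0" --pt "1 0 0 0 0 0 0"

```text
time: 3.9
tool_pos: [0.6085, -0.1335, 0.0839]
tool_rot: [0.317, -0.317, 0.633, -0.632]
contact_force: [0.4, 0.4, 0.6]
gripper_width: -0.002
```

>>> apply_moves --pt "1 20 0 0 0 0 0" --pt "1 30 0 0 0 0 0" --pt "0.2 30 -20 0 0 0 0" --pt "0.2 20 -36 -8 0 0 0" --pt "0.2 0 -40 -17 0 0 0" --pt "0.2 0 0 0 0 0 0" --pt "0.2 0 0 0 0 0 0"

```text
time: 4.6
tool_pos: [0.5292, -0.1994, 0.1821]
tool_rot: [-0.317, 0.316, -0.631, 0.633]
contact_force: [0.3, 0.2, -0.5]
gripper_width: 0.398
```

```bash
python3 - <<'E'
from h import *
T=tool();np.save("t2.npy",T);f=manip.grab_frame("wrist");g=manip.grab_frame("side");cv2.imwrite("pics/w2.png",f);cv2.imwrite("pics/s2.png",g);print(T.round(4),manip.state()['gripper_width'])
t=proj("wrist",[.545,-.18,.02],T);print(t)
u,v=int(t[0])-60,int(t[1])-60; u=max(u,0);v=max(v,0);print(u,v)
A=cv2.resize(f[v:v+120,u:u+120],(600,600),interpolation=cv2.INTER_CUBIC)
B=cv2.resize(g[195:295,230:296],(198,300))
B=np.vstack([B,B*0]);cv2.imwrite("pics/c2.png",np.hstack([A,B]))
E
```

```text
[[-5.994e-01  3.200e-03  8.004e-01  5.292e-01]
 [-8.004e-01 -1.300e-03 -5.994e-01 -1.994e-01]
 [-9.000e-04 -1.000e+00  3.300e-03  1.821e-01]
 [ 0.000e+00  0.000e+00  0.000e+00  1.000e+00]] 0.40044736312579327
[260.11764513 157.11806025]
200 97
```

View pics/c2.png

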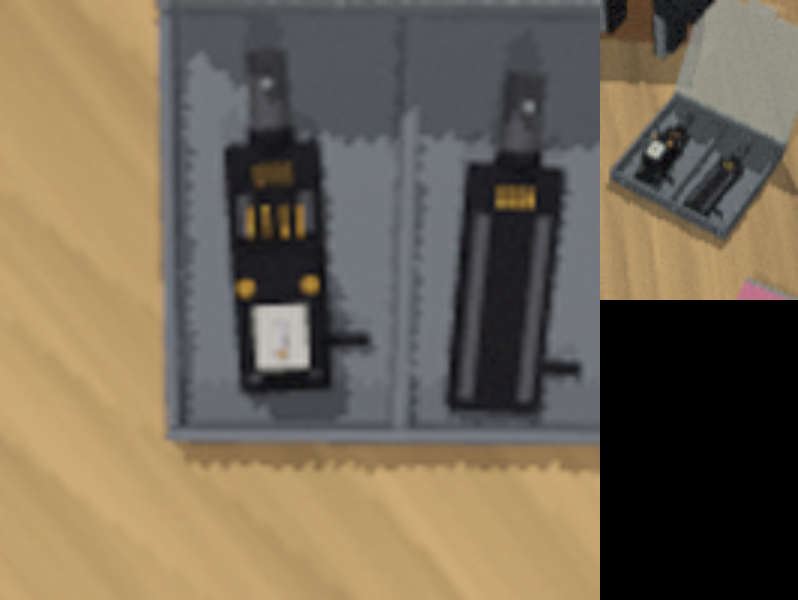

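```bash
python3 - <<'E'
from h import *
T=np.load("t2.npy"); c=np.array([.571,-.1835]); x=np.array([.6006,.7995]);y=np.array([-x[1],x[0]])
P=lambda X,Y,z:cast("wrist",(200+X/5-.4,97+Y/5-.4),z,T)
for n,X,Y,z in[("trayFL",167,432,.012),("trayBL",163,3,.012),("rearL",228,149,.009),("rearR",318,144,.009),("frontL z9",241,388,.009),("frontR z9",330,383,.009),("frontL z25",241,388,.025),("frontR z25",330,383,.025),("lift",350,340,.009),("neckpin",267,85,.011),("screwL",246,288,.025),("screwR",310,285,.025),("label",282,337,.025),("tip",282,353,.0295),("divider",403,427,.01)]:
    p=P(X,Y,z)[:2]; print(n,p.round(4),"tray",((p-c)@x*1e3).round(1),((p-c)@y*1e3).round(1))
E
```

```text
trayFL [ 0.5044 -0.1862] tray -42.1 51.6
trayBL [ 0.5576 -0.1179] tray 44.4 50.1
rearL [ 0.5505 -0.1475] tray 16.5 38.0
rearR [ 0.5657 -0.1576] tray 17.5 19.8
frontL z9 [ 0.5223 -0.1885] tray -33.2 35.9
frontR z9 [ 0.5381 -0.199 ] tray -32.1 17.0
frontL z25 [ 0.5252 -0.1857] tray -29.3 35.3
frontR z25 [ 0.5402 -0.1956] tray -28.2 17.4
lift [ 0.547 -0.194] tray -22.8 12.8
neckpin [ 0.5645 -0.1423] tray 29.0 30.0
screwL [ 0.5384 -0.1702] tray -9.0 34.1
screwR [ 0.5488 -0.1773] tray -8.4 21.5
label [ 0.5381 -0.1823] tray -18.8 27.0
tip [ 0.5368 -0.1841] tray -21.0 27.0
divider [ 0.545  -0.2159] tray -41.6 1.3
```

>>> apply_moves --pt "0.3 -12 0 -1.6 0 -2.8 0" --pt "0.3 -12 20 -1.6 0 0 0" --pt "0.3 0 30 0 0 0 0" --pt "0.3 0 30 0 0 0 0" --pt "0.3 0 25 0 0 0 0" --pt "0.3 0 20 0 0 0 0" --pt "0.3 0 10 0 0 0 0" --pt "0.3 0 0 0 0 0 0" --pt "0.3 0 0 0 0 0 0"

```text
time: 5.6
tool_pos: [0.5404, -0.1774, 0.0455]
tool_rot: [-0.332, 0.332, -0.624, 0.624]
contact_force: [0.0, -0.5, 1.2]
gripper_width: 0.349
```

```bash
python3 - <<'E'
from h import *
T=tool();np.save("t3.npy",T);f=manip.grab_frame("wrist");cv2.imwrite("pics/w3.png",f);print(T.round(4),manip.state()['gripper_width'])
t=proj("wrist",T[:3,3],T);print(t)
u,v=int(t[0])-110,int(t[1])-110
cv2.imwrite("pics/c3.png",cv2.resize(f[v:v+150,u:u+220],None,fx=3,fy=3,interpolation=cv2.INTER_CUBIC));print(u,v)
E
```

```text
[[-5.584e-01  2.000e-04  8.295e-01  5.404e-01]
 [-8.295e-01  0.000e+00 -5.584e-01 -1.774e-01]
 [-1.000e-04 -1.000e+00  1.000e-04  4.550e-02]
 [ 0.000e+00  0.000e+00  0.000e+00  1.000e+00]] 0.34869661402485874
[259.36254718 268.33242655]
149 158
```

View pics/c3.png

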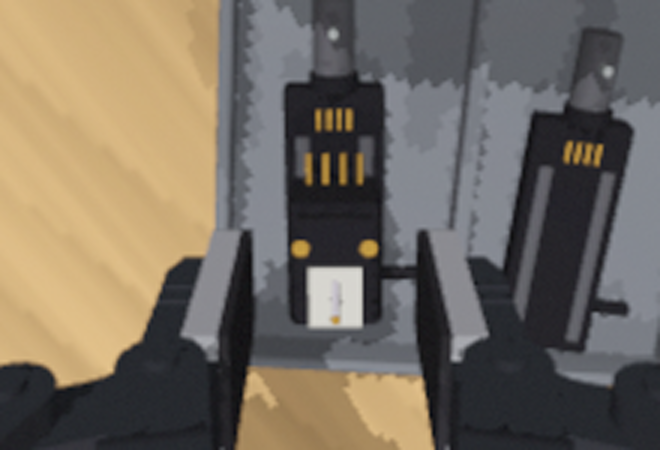

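```bash
python3 - <<'E'
from h import *
T=np.load("t3.npy");Ti=np.linalg.inv(T)
for n,X,Y,z in[("cart back",335,210,.025),("cart front",335,326,.025),("tip",335,319,.0295),("shell rearL",287,84,.009),("rearR",382,80,.009),("screwL",300,248,.025),("screwR",369,248,.025),("lift",400,272,.009),("padtip L near",185,335,.03),("padtip",240,232,.03)]:
    p=cast("wrist",(149+X/3-.3,158+Y/3-.3),z,T); print(n,(Ti@np.r_[p,1])[:3].round(4)*1e3)
E
```

```text
cart back [-12.5  20.5   0.5]
cart front [11.8 20.5  0.5]
tip [ 7.5 16.   0.5]
shell rearL [-31.8  36.5  -8.8]
rearR [-32.6  36.5   9.6]
screwL [-4.8 20.5 -6. ]
screwR [-4.8 20.5  6.8]
lift [ 9.  36.5 14.1]
padtip L near [ 10.6  15.5 -27.3]
padtip [-10.5  15.5 -16.4]
```

>>> apply_moves --pt "0.3 0 7 0.5 0 0 0" --pt "0.3 0 5.5 0 0 0 0" --pt "0.3 0 0 0 0 0 0" --pt "0.6 0 0 0 0 0 0" --pt "1 0 0 0 0 0 0" --pt "1 0 0 0 0 0 0" --pt "1 0 0 0 0 0 0" --pt "1 0 0 0 0 0 0" --pt "1 0 -20 0 0 0 0" --pt "1 0 -40 0 0 0 0" --pt "1 0 -40 0 0 0 0" --pt "1 0 -40 0 0 0 0" --pt "1 0 0 0 0 0 0"

```text
time: 6.95
tool_pos: [0.5441, -0.1796, 0.1806]
tool_rot: [-0.335, 0.329, -0.621, 0.628]
contact_force: [0.8, -0.7, -0.6]
gripper_width: 0.175
```

>>> apply_moves --pt "1 0 -40 0 0 0 0" --pt "1 -30 -10 -16 0 0 0" --pt "1 -36 0 -20 0 0 0" --pt "1 -36 0 -20 0 0 0" --pt "1 -36 0 -20 0 0 0" --pt "1 -36 0 -20 0 0 0" --pt "1 -36 0 -20 0 0 0" --pt "1 -36 0 -20 0 0 0" --pt "1 -36 0 -20 0 0 0" --pt "1 -9 0 -1 0 8.5 0" --pt "1 0 0 0 0 8.5 0" --pt "1 0 0 0 0 8.5 0" --pt "1 0 0 0 0 8.5 0" --pt "1 0 0 0 0 8.5 0" --pt "1 0 0 0 0 8.5 0" --pt "1 0 0 0 0 8.5 0" --pt "1 0 0 0 0 8.5 0" --pt "1 0 0 0 0 0 0" --pt "1 0 0 0 0 0 0" --pt "1 0 0 0 0 0 0"

```text
time: 8.95
tool_pos: [0.5728, 0.1511, 0.2225]
tool_rot: [0.073, -0.073, -0.703, 0.703]
contact_force: [-0.0, -0.1, -0.1]
gripper_width: 0.179
```

```bash
python3 - <<'E'
from h import *
T=tool();np.save("t4.npy",T);f=manip.grab_frame("wrist");cv2.imwrite("pics/w4.png",f);print(T.round(4),manip.state()['gripper_width'],manip.state()['joint_pos'].round(2))
cv2.imwrite("pics/c4.png",cv2.resize(f[20:290,160:400],None,fx=2.2,fy=2.2,interpolation=cv2.INTER_CUBIC))
E
```

```text
[[-9.786e-01 -5.000e-04 -2.058e-01  5.728e-01]
 [ 2.058e-01 -0.000e+00 -9.786e-01  1.511e-01]
 [ 4.000e-04 -1.000e+00  1.000e-04  2.225e-01]
 [ 0.000e+00  0.000e+00  0.000e+00  1.000e+00]] 0.17514760448247568 [ 0.13 -0.01  1.72  0.    1.43  1.91]
```

View pics/c4.png

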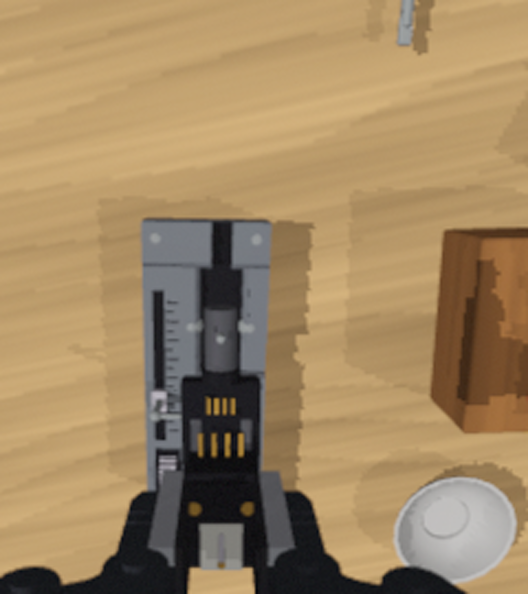

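```bash
cat > det.py <<'E'
from h import *
T=np.load("t4.npy");Ti=np.linalg.inv(T)
def P(n,X,Y,z):
    p=cast("wrist",(160+X/2.2-.3,20+Y/2.2-.3),z,T); q=(Ti@np.r_[p,1])[:3]*1e3; print(n,q.round(1)); return q
a=P("TL",143,220,.028);b=P("TR",270.5,221,.028);c=P("L low",148.5,470,.028);d=P("R low",265.5,372,.028)
P("cut L top",201,268,.028);P("cut R top",242,268,.028);P("chanL",212,222,.028);P("chanR",231,222,.028)
P("ballL",193,327,.028);P("ballR",247,327,.028)
t=32e-3
P("rack top",158,291,.028);P("seam",200,265,.028)
P("hs rearL",182,378,T[2,3]-.030+.006);P("rearR",260,377,T[2,3]-.030+.006)
P("tip",221,565,T[2,3]-.030+.0265);P("lbl",221,540,T[2,3]-.03+.022)
print(np.degrees(np.arctan2(b[0]-a[0],b[2]-a[2])),np.degrees(np.arctan2(c[2]-a[2],c[0]-a[0])),np.degrees(np.arctan2(d[2]-b[2],d[0]-b[0])))
E
python3 det.py
```

```text
TL [-59.5 194.4 -38.5]
TR [-59.  194.4  23.9]
L low [ 75.1 194.5 -40.5]
R low [ 18.3 194.5  23.1]
cut L top [-36.2 194.4 -10.3]
cut R top [-36.2 194.4  10.2]
chanL [-58.5 194.4  -4.7]
chanR [-58.6 194.4   4.6]
ballL [ -6.  194.5 -14.7]
ballR [ -6.  194.5  13.1]
rack top [-24.6 194.4 -32.2]
seam [-37.7 194.4 -10.8]
hs rearL [-32.3  24.   -9.8]
rearR [-32.5  24.    9.3]
tip [ 7.   3.5 -0.2]
lbl [ 3.2  8.  -0.2]
0.4197893690451856 -0.8496215832918989 -0.5588147345230908
```

>>> apply_moves --pt "1 -2.8 0 0.2 0 0.6 0" --pt "1 0 35 0 0 0 0" --pt "1 0 35 0 0 0 0" --pt "1 0 35 0 0 0 0" --pt "1 0 20 0 0 0 0" --pt "1 0 12 0 0 0 0" --pt "1 0 0 0 0 0 0" --pt "1 0 0 0 0 0 0" --pt "1 0 0 0 0 0 0"

```text
time: 9.9
tool_pos: [0.5771, 0.1506, 0.0879]
tool_rot: [-0.076, 0.079, 0.703, -0.703]
contact_force: [0.4, -0.2, -1.0]
gripper_width: 0.176
```

```bash
python3 - <<'E'
from h import *
T=tool();np.save("t5.npy",T);f=manip.grab_frame("wrist");cv2.imwrite("pics/w5.png",f);print(T.round(4),manip.state()['gripper_width'])
cv2.imwrite("pics/c5.png",cv2.resize(f[80:280,160:360],None,fx=3,fy=3,interpolation=cv2.INTER_CUBIC))
E
```

```text
[[-9.759e-01  3.400e-03 -2.180e-01  5.771e-01]
 [ 2.180e-01  4.000e-04 -9.760e-01  1.506e-01]
 [-3.300e-03 -1.000e+00 -1.200e-03  8.790e-02]
 [ 0.000e+00  0.000e+00  0.000e+00  1.000e+00]] 0.17717132985180906
```

View pics/c5.png

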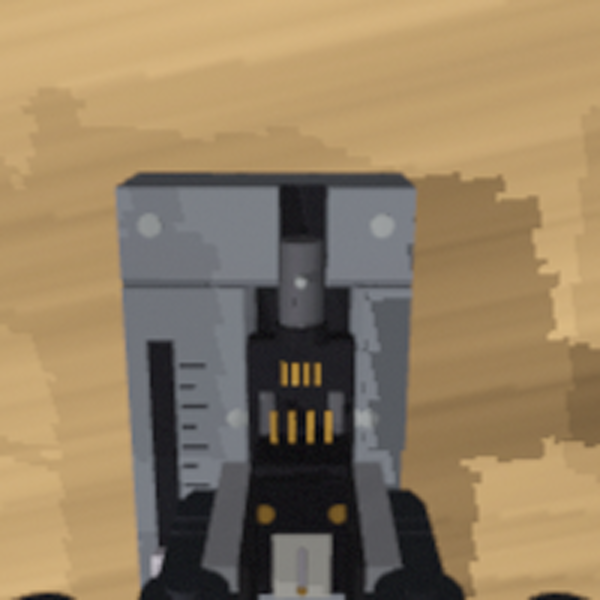

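```bash
cat > det2.py <<'E'
from h import *
T=np.load("t5.npy");Ti=np.linalg.inv(T)
def P(n,X,Y,z):
    p=cast("wrist",(160+X/3-.3,80+Y/3-.3),z,T); q=(Ti@np.r_[p,1])[:3]*1e3; print(n,q.round(1)); return q
a=P("TL",119,187,.028);b=P("TR",413,187,.028);c=P("L low",141,570,.028);d=P("R low",402,470,.028)
P("cut T",257,288,.022);P("cut T",350,288,.022);P("rim T",245,286,.028);P("rim",357,286,.028);P("chanL",280,190,.028);P("chanR",327,190,.028)
P("rack top",160,342,.028)
hb=T[2,3]-.030
P("hs rearL",248,336,hb+.006);P("rearR",354,336,hb+.006);P("tip",302,590,hb+.0265);P("neck",302,327,hb+.008)
P("neckend",281,240,hb+.008);P("neckend",326,240,hb+.008);P("screws",265,514,hb+.022);P("screws",338,514,hb+.022)
print(np.degrees(np.arctan2(b[0]-a[0],b[2]-a[2])),np.degrees(np.arctan2(c[2]-a[2],c[0]-a[0])),np.degrees(np.arctan2(d[2]-b[2],d[0]-b[0])))
E
python3 det2.py
```

```text
TL [-53.9  60.1 -39. ]
TR [-53.9  60.   23.4]
L low [ 39.3  59.8 -39.5]
R low [12.2 59.8 23.4]
cut T [-30.3  66.  -10.4]
cut T [-30.3  66.   10.8]
rim T [-32.3  60.  -12.7]
rim [-32.3  60.   11.9]
chanL [-53.3  60.1  -4.8]
chanR [-53.3  60.1   5.2]
rack top [-19.3  60.  -32. ]
hs rearL [-32.1  24.1  -9.9]
rearR [-32.1  24.1   9.2]
tip [ 6.9  3.5 -0.1]
neck [-34.4  22.1  -0.1]
neckend [-50.   22.2  -3.8]
neckend [-50.   22.2   4. ]
screws [-5.1  8.  -6.5]
screws [-5.2  8.   6. ]
-0.029180860873990133 -0.3406239710653468 0.025565973910564258
```

>>> apply_moves --pt "1 2.5 0 0.3 0 0 0" --pt "1 0 10 0 0 0 0" --pt "1 0 10 0 0 0 0" --pt "1 0 6 0 0 0 0" --pt "1 0 3 0 0 0 0" --pt "1 0 2 0 0 0 0" --pt "1 0 0 0 0 0 0" --pt "1 0 0 0 0 0 0"

```text
time: 10.75
tool_pos: [0.5735, 0.1508, 0.0548]
tool_rot: [-0.077, 0.078, 0.703, -0.703]
contact_force: [1.8, 0.7, -0.8]
gripper_width: 0.182
```

>>> apply_moves --pt "1 0 1 0 0 0 0" --pt "1 0 1 0 0 0 0" --pt "1 0 1 0 0 0 0" --pt "1 0 0 0 0 0 0"

```text
time: 11.15
tool_pos: [0.5735, 0.1507, 0.052]
tool_rot: [-0.077, 0.078, 0.703, -0.703]
contact_force: [1.7, 1.2, 1.6]
gripper_width: 0.176
```

>>> apply_moves --pt "1 0 1 0 0 0 0" --pt "1 0 0 0 0 0 0" --pt "1 0 0 0 0 0 0"

```text
time: 11.45
tool_pos: [0.5736, 0.1507, 0.0519]
tool_rot: [-0.077, 0.078, 0.703, -0.703]
contact_force: [0.3, 0.9, 5.5]
gripper_width: 0.176
```

>>> apply_moves --pt "1 0 1 0 0 0 0" --pt "1 0 0 0 0 0 0" --pt "1 0 0 0 0 0 0"

```text
time: 11.75
tool_pos: [0.5736, 0.1507, 0.0518]
tool_rot: [0.078, -0.078, -0.703, 0.703]
contact_force: [-3.8, 0.2, 11.4]
gripper_width: 0.172
```

>>> apply_moves --pt "1 0 1 0 0 0 0" --pt "1 0 0 0 0 0 0" --pt "1 0 0 0 0 0 0"

```text
time: 12.05
tool_pos: [0.5736, 0.1507, 0.0518]
tool_rot: [0.078, -0.077, -0.703, 0.703]
contact_force: [-6.7, -0.8, 16.9]
gripper_width: 0.175
```

>>> apply_moves --pt "1 0 1 0 0 0 0" --pt "1 0 0 0 0 0 0" --pt "1 0 0 0 0 0 0"

```text
time: 12.35
tool_pos: [0.5737, 0.1507, 0.0517]
tool_rot: [0.078, -0.077, -0.703, 0.703]
contact_force: [-9.6, -1.3, 22.6]
gripper_width: 0.174
```

```bash
python3 - <<'E'
from h import *
T=tool();np.save("t6.npy",T);f=manip.grab_frame("wrist");g=manip.grab_frame("side");cv2.imwrite("pics/w6.png",f);cv2.imwrite("pics/s6.png",g);print(T.round(4),manip.state()['contact_force'])
cv2.imwrite("pics/c6.png",np.hstack([cv2.resize(f[110:290,170:350],(540,540),interpolation=cv2.INTER_CUBIC),cv2.resize(g[110:200,205:248],(258,540),interpolation=cv2.INTER_CUBIC)]))
E
```

```text
[[-9.760e-01 -9.000e-04 -2.178e-01  5.737e-01]
 [ 2.178e-01 -4.000e-04 -9.760e-01  1.507e-01]
 [ 8.000e-04 -1.000e+00  6.000e-04  5.170e-02]
 [ 0.000e+00  0.000e+00  0.000e+00  1.000e+00]] [-10.59417688  -1.79703814  21.99957035]
```

View pics/c6.png

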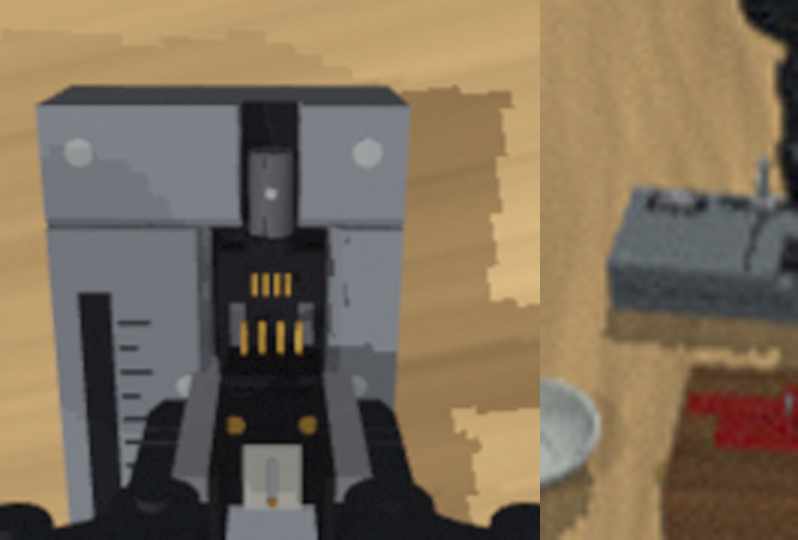

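>>> apply_moves --pt "1 0 -3.5 0 0 0 0" --pt "1 0 0 0 0 0 0" --pt "1 0 0 0 0 0 0"

```text
time: 12.75
tool_pos: [0.5735, 0.1507, 0.0519]
tool_rot: [-0.077, 0.078, 0.703, -0.703]
contact_force: [-0.6, 1.2, 5.6]
gripper_width: 0.178
```

>>> apply_moves --pt "0.5 0 0 0 0 0 0" --pt "0.35 0 0 0 0 0 0" --pt "0.35 0 0 0 0 0 0" --pt "0.35 0 0 0 0 0 0" --pt "0.35 0 -6 0 0 0 0" --pt "0.35 0 -20 0 0 0 0" --pt "0.35 0 -40 0 0 0 0" --pt "0.35 0 -40 0 0 0 0" --pt "0.35 0 0 0 0 0 0" --pt "0.35 0 0 0 0 0 0" --pt "0.35 0 0 0 0 0 0"

```text
time: 13.85
tool_pos: [0.5723, 0.1505, 0.1561]
tool_rot: [0.078, -0.077, -0.703, 0.703]
contact_force: [0.0, -0.5, -0.7]
gripper_width: 0.327
```

```bash
python3 - <<'E'
from h import *
T=tool();np.save("t7.npy",T);f=manip.grab_frame("wrist");g=manip.grab_frame("side");cv2.imwrite("pics/w7.png",f);cv2.imwrite("pics/s7.png",g);print(T.round(4),manip.state()['contact_force'])
cv2.imwrite("pics/c7.png",np.hstack([cv2.resize(f[60:260,200:320],(360,600),interpolation=cv2.INTER_CUBIC),np.vstack([cv2.resize(g[115:190,210:285],(440,440),interpolation=cv2.INTER_CUBIC),np.zeros((160,440,3),np.uint8)])]))
E
```

```text
[[-9.759e-01 -2.100e-03 -2.181e-01  5.723e-01]
 [ 2.181e-01 -3.000e-04 -9.759e-01  1.505e-01]
 [ 2.000e-03 -1.000e+00  7.000e-04  1.561e-01]
 [ 0.000e+00  0.000e+00  0.000e+00  1.000e+00]] [ 0.36736649  0.61166957 -0.52856198]
```

View pics/c7.png

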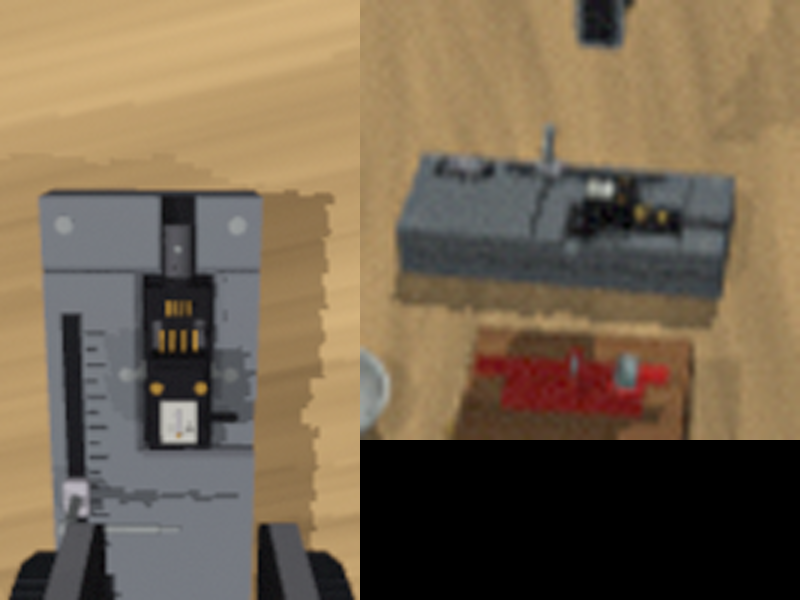

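```bash
cat > det3.py <<'E'
from h import *
T=np.load("t7.npy");Ti=np.linalg.inv(T)
def P(n,X,Y,z):
    p=cast("wrist",(200+X/3-.3,60+Y/3-.3),z,T); q=(Ti@np.r_[p,1])[:3]*1e3; print(n,q.round(1),p.round(4)); return q
a=P("TL",42,198,.028);b=P("TR",259,197,.028);P("rack top",71,314,.028)
P("shell rear",178,278,.028);P("lift",225,417,.028)
s=P("stylus",180,436,.0485);s2=P("cart front",178,448,.044)
p=P("arm tip",180,528,.053);p=P("arm",140,528,.053)
x0=(a[0]+b[0])/2+80
print("gauge x stylus",s[0]-x0,"ptr",p[0]-x0)
w=T@np.r_[(x0+56)/1e3,(s[1])/1e3,(s[2]-28)/1e3,1];print("wheel world",w)
# other view
E
python3 det3.py
```

```text
TL [-58.6 128.  -40.1] [0.6379 0.1769 0.028 ]
TR [-58.8 128.   21.9] [0.6247 0.1163 0.028 ]
rack top [-24.8 128.  -33.2] [0.6035 0.1774 0.028 ]
shell rear [-35.6 128.   -1.3] [0.6071 0.144  0.028 ]
lift [  7.6 128.1  13.2] [0.5617 0.1393 0.028 ]
stylus [  6.3 107.6  -0.7] [0.5661 0.1525 0.0485]
cart front [ 11.7 112.1  -1.3] [0.5609 0.1543 0.044 ]
arm tip [ 33.2 103.2  -0.7] [0.5399 0.1584 0.053 ]
arm [ 33.2 103.2 -12.3] [0.5424 0.1697 0.053 ]
gauge x stylus -14.987669507418849 ptr 11.856461898607193
wheel world [0.50289204 0.19534278 0.0486201  1.        ]
```

>>> apply_moves --pt "1 28.5 0 -9.6 0 0 0" --pt "1 28.5 0 -9.6 0 0 0" --pt "1 28.5 0 -9.6 0 0 0" --pt "1 0 40 0 0 0 0" --pt "1 0 35 0 0 0 0" --pt "1 0 21 0 0 0 0" --pt "1 0 0 0 0 0 0" --pt "1 0 0 0 0 0 0" --pt "1 0 0 0 0 0 0"

```text
time: 14.85
tool_pos: [0.4971, 0.1976, 0.0627]
tool_rot: [-0.077, 0.078, 0.703, -0.703]
contact_force: [-1.3, -0.1, 0.4]
gripper_width: -0.002
```

>>> apply_moves --pt "1 0 3 0 0 0 0" --pt "1 0 3 0 0 0 0" --pt "1 0 1 0 0 0 0" --pt "1 0 0 0 0 0 0" --pt "1 0 0 0 0 0 0"

```text
time: 15.35
tool_pos: [0.496, 0.1974, 0.0544]
tool_rot: [0.078, -0.078, -0.703, 0.703]
contact_force: [0.6, -0.4, 0.1]
gripper_width: 0.0
```

>>> apply_moves --pt "1 0 1 0 0 0 0" --pt "1 0 1 0 0 0 0" --pt "1 0 0 0 0 0 0" --pt "1 0 0 0 0 0 0"

```text
time: 15.75
tool_pos: [0.4959, 0.1974, 0.0522]
tool_rot: [0.078, -0.078, -0.703, 0.703]
contact_force: [-0.8, 0.4, -0.9]
gripper_width: 0.002
```

>>> apply_moves --pt "1 0 0.6 0 0 0 0" --pt "1 0 0 0 0 0 0" --pt "1 0 0 0 0 0 0" --pt "1 0 0 0 0 0 0"

```text
time: 16.15
tool_pos: [0.4962, 0.1974, 0.052]
tool_rot: [-0.077, 0.078, 0.703, -0.703]
contact_force: [-0.4, -0.1, 1.3]
gripper_width: 0.002
```

>>> apply_moves --pt "1 0 0.4 0 0 0 0" --pt "1 0 0 0 0 0 0" --pt "1 -2 0 0 0 0 0" --pt "1 -2 0 0 0 0 0" --pt "1 -2 0 0 0 0 0" --pt "1 -2 0 0 0 0 0" --pt "1 -2 0 0 0 0 0" --pt "1 -2 0 0 0 0 0" --pt "1 -2 0 0 0 0 0" --pt "1 -2 0 0 0 0 0" --pt "1 0 0 0 0 0 0" --pt "1 0 0 0 0 0 0"

```text
time: 17.35
tool_pos: [0.5122, 0.1939, 0.0516]
tool_rot: [-0.077, 0.078, 0.703, -0.703]
contact_force: [0.9, -0.5, 4.7]
gripper_width: 0.002
```

```bash
python3 - <<'E'
from h import *
T=tool();np.save("t8.npy",T);f=manip.grab_frame("wrist");g=manip.grab_frame("side");cv2.imwrite("pics/w8.png",f);cv2.imwrite("pics/s8.png",g);print(T[:3,3].round(4),manip.state()['contact_force'])
# pointer carriage bright column in side view: compare s7 vs s8
a=cv2.imread("pics/s7.png")
for im in(a,g):
    c=cv2.cvtColor(im,cv2.COLOR_BGR2GRAY)[136:146,225:275].astype(int); print(c.max(0))
print(proj("side",[.5399,.1584,.053]),proj("side",[.5456,.1876,.053]),proj("side",[.5661,.1525,.0485]))
print(proj("wrist",[.5399,.1584,.053],T),proj("wrist",[.5661,.1525,.0485],T))
E
```

```text
[0.5122 0.1939 0.0516] [ 0.88754446 -1.91564529  4.92969839]
[148 144 137 138 141 146 148 148 142 141 145 151 156 155 153 146 139 127
 137 146 147 154 153 151 154 154 152 149 149 146 146 146 150 146 139 139
 139 140 141 140 143 141 143 137 135 134 137 136 139 145]
[154 123  91  80  83  76  62  66  93 102 146 151 157 149 143 135 131 132
 130 149 128 161 143 136 138 138 134 140 146 146 145 144 149 145 141 138
 138 137 140 140 142 143 142 136 134 133 136 140 140 142]
[239.96392787 143.3065423 ] [241.37356595 137.26944986] [249.33229611 145.34416424]
[323.75587036 203.10291039] [325.84337227 142.07592588]
```

```bash
cat > ptr.py <<'E'
from h import *
import sys
def arm(f,T,gy0=-12,gy1=4,show=True):
    # sample brightness along gauge x at z=.053, y on arm between post and tip
    gx=np.array([-.976,.218]);gy=np.array([-.218,-.976]);o=np.array([.5532,.1640])
    g=cv2.cvtColor(f,cv2.COLOR_BGR2GRAY).astype(np.float32)
    X=np.arange(-30,20,.5);Y=np.arange(gy0,gy1,1.)
    m=np.array([[proj("wrist",np.r_[o+x/1e3*gx+y/1e3*gy,.053],T) for y in Y] for x in X]).astype(np.float32)
    pr=cv2.remap(g,m[...,0],m[...,1],cv2.INTER_LINEAR).mean(1); hp=pr-cv2.blur(pr[:,None],(1,17))[:,0]
    return X,pr,hp
if __name__=="__main__":
    for n,k in(("w7","t7"),("w8","t8")):
        X,pr,hp=arm(cv2.imread(f"pics/{n}.png"),np.load(k+".npy"))
        i=np.argsort(-hp)[:6];print(n,[(X[j],round(float(hp[j]),1)) for j in i])
E
python3 ptr.py
```

```text
w7 [(np.float64(12.0), 21.3), (np.float64(12.5), 15.4), (np.float64(-30.0), 12.3), (np.float64(-2.0), 9.0), (np.float64(-2.5), 8.5), (np.float64(5.5), 8.2)]Traceback (most recent call last):
  File "ptr.py", line 13, in <module>
    X,pr,hp=arm(cv2.imread(f"pics/{n}.png"),np.load(k+".npy"))
            ~~~^^^^^^^^^^^^^^^^^^^^^^^^^^^^^^^^^^^^^^^^^^^^^^^
  File "ptr.py", line 8, in arm
    m=np.array([[proj("wrist",np.r_[o+x/1e3*gx+y/1e3*gy,.053],T) for y in Y] for x in X]).astype(np.float32)
                 ~~~~^^^^^^^^^^^^^^^^^^^^^^^^^^^^^^^^^^^^^^^^^^^
  File "h.py", line 11, in proj
    c=manip.calibration(name); K=c['mtx']; T=c['T'] if name!='wrist' else Tt@c['T_tool_cam']
ValueError: time passes only in moves, steps and waits
```

```bash
sed -i 's/^def tool/import functools\ncal=functools.lru_cache(None)(lambda n:manip.calibration(n))\ndef tool/; s/c=manip.calibration(name)/c=cal(name)/' h.py; python3 ptr.py
```

```text
w7 [(np.float64(12.0), 21.3), (np.float64(12.5), 15.4), (np.float64(-30.0), 12.3), (np.float64(-2.0), 9.0), (np.float64(-2.5), 8.5), (np.float64(5.5), 8.2)]
w8 [(np.float64(4.0), 26.8), (np.float64(-5.0), 25.5), (np.float64(-5.5), 25.4), (np.float64(3.5), 22.2), (np.float64(-6.0), 21.2), (np.float64(-6.5), 20.5)]
```

>>> apply_moves --pt "1 0 -5 0 0 0 0" --pt "1 8 0 0 0 0 0" --pt "1 8 0 0 0 0 0" --pt "1 0 0 0 0 0 0" --pt "1 0 4 0 0 0 0" --pt "1 0 1 0 0 0 0" --pt "1 0 0 0 0 0 0" --pt "1 0 0 0 0 0 0" --pt "1 -2 0 0 0 0 0" --pt "1 -2 0 0 0 0 0" --pt "1 -2 0 0 0 0 0" --pt "1 -2 0 0 0 0 0" --pt "1 -2 0 0 0 0 0" --pt "1 -2 0 0 0 0 0" --pt "1 -2 0 0 0 0 0" --pt "1 -2 0 0 0 0 0" --pt "1 0 0 0 0 0 0" --pt "1 0 0 0 0 0 0"

```text
time: 19.25
tool_pos: [0.5122, 0.1939, 0.0516]
tool_rot: [-0.077, 0.078, 0.703, -0.703]
contact_force: [1.6, -1.4, 4.6]
gripper_width: 0.004
```

>>> apply_moves --pt "1 0 -5 0 0 0 0" --pt "1 8 0 0 0 0 0" --pt "1 8 0 0 0 0 0" --pt "1 0 0 0 0 0 0" --pt "1 0 4 0 0 0 0" --pt "1 0 1 0 0 0 0" --pt "1 0 0 0 0 0 0" --pt "1 0 0 0 0 0 0" --pt "1 -2 0 0 0 0 0" --pt "1 -2 0 0 0 0 0" --pt "1 -2 0 0 0 0 0" --pt "1 -2 0 0 0 0 0" --pt "1 -2 0 0 0 0 0" --pt "1 -2 0 0 0 0 0" --pt "1 -2 0 0 0 0 0" --pt "1 0 0 0 0 0 0" --pt "1 0 0 0 0 0 0"

```text
time: 20.95
tool_pos: [0.5104, 0.1943, 0.0518]
tool_rot: [-0.077, 0.078, 0.703, -0.703]
contact_force: [0.4, -0.2, 5.0]
gripper_width: 0.003
```

>>> apply_moves --pt "1 0 -6 0 0 0 0" --pt "1 7 0 0 0 0 0" --pt "1 7 0 0 0 0 0" --pt "1 0 0 0 0 0 0" --pt "1 0 0 0 0 0 0" --pt "1 0 0 0 0 0 0"

```text
time: 21.55
tool_pos: [0.4958, 0.1974, 0.0571]
tool_rot: [0.078, -0.077, -0.703, 0.703]
contact_force: [0.8, -0.9, -0.2]
gripper_width: 0.0
```

```bash
python3 - <<'E'
from h import *
T=tool();np.save("t9.npy",T);f=manip.grab_frame("wrist");cv2.imwrite("pics/w9.png",f);print(T.round(4))
print(proj("wrist",[.5661,.1525,.0485],T),proj("wrist",[.5621,.1535,.053],T))
cv2.imwrite("pics/c9.png",cv2.resize(f[40:160,260:380],None,fx=5,fy=5,interpolation=cv2.INTER_CUBIC))
E
```

```text
[[-9.760e-01 -2.000e-04 -2.180e-01  4.958e-01]
 [ 2.180e-01 -0.000e+00 -9.760e-01  1.974e-01]
 [ 1.000e-04 -1.000e+00  1.000e-04  5.710e-02]
 [ 0.000e+00  0.000e+00  0.000e+00  1.000e+00]]
[325.65043905 102.05698971] [327.01087363 112.18201696]
```

View pics/c9.png

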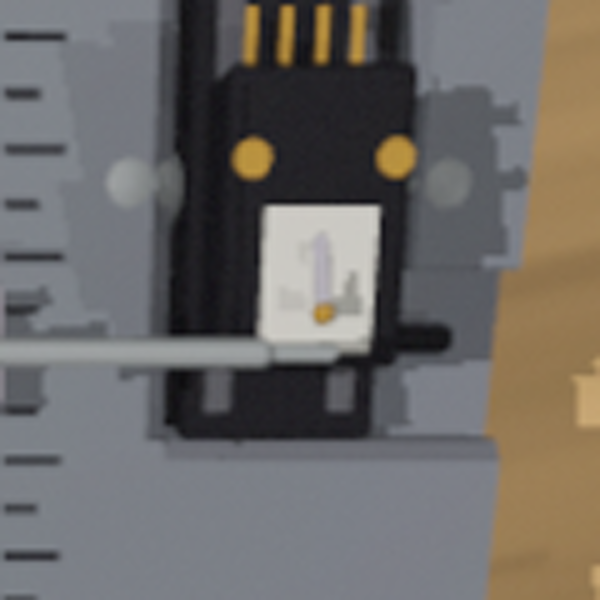

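```bash
cat > fin.py <<'E'
from h import *
def meas(f,T):
    Ti=np.linalg.inv(T); c=f[40:160,260:380].astype(int)
    hsv=cv2.cvtColor(f[40:160,260:380],cv2.COLOR_BGR2HSV)
    gold=((hsv[...,0]>8)&(hsv[...,0]<28)&(hsv[...,1]>90)).astype(np.uint8)
    n,l,st,ce=cv2.connectedComponentsWithStats(gold)
    out=None
    for i in range(1,n):
        if 54<ce[i][0]<74 and 45<ce[i][1]<80: print("gold",ce[i]+[260,40],st[i][4]); out=ce[i]
    g=cv2.cvtColor(f[40:160,260:380],cv2.COLOR_BGR2GRAY).astype(float)
    print("rows",g[58:80,42:52].mean(1).round().astype(int)) # over dark shell gap cols 302-312
    r=[]
    for u in range(38,50):
        col=g[58:80,u]; w=np.clip(col-90,0,None); r.append((w*np.arange(58,80)).sum()/w.sum())
    print("arm rows",np.round(r,2)+40)
    return out
if __name__=="__main__":
    import sys
    k=sys.argv[1]
    T=np.load(f"t{k}.npy");Ti=np.linalg.inv(T);f=cv2.imread(f"pics/w{k}.png");o=meas(f,T)
    q=lambda u,v,z:((Ti@np.r_[cast("wrist",(u,v),z,T),1])[:3]*1e3).round(2)
    if o is not None: print("stylus",q(o[0]+260,o[1]+40,.0485))
    for v in(110,110.5,111):print(v,q(324,v,.053))
E
python3 fin.py 9
```

```text
gold [324.33333333 102.08333333] 12
rows [ 33  34  35  35  34  34  37  37  35  82 132 156 160 154 138  90  57  59
  59  58  57  58]
arm rows [110.02 110.02 110.01 110.04 110.41 110.42 110.42 110.06 110.03 110.04
 110.04 110.03]
stylus [-78.36   8.63  27.94]
110 [-75.15   4.13  27.06]
110.5 [-74.94   4.13  27.07]
111 [-74.74   4.13  27.09]
```

>>> apply_moves --pt "1 0 5 0 0 0 0" --pt "1 0 1 0 0 0 0" --pt "1 0 0 0 0 0 0" --pt "1 0 0 0 0 0 0" --pt "1 -1.6 0 0 0 0 0" --pt "1 -1.6 0 0 0 0 0" --pt "1 -1.7 0 0 0 0 0" --pt "1 -1.7 0 0 0 0 0" --pt "1 0 0 0 0 0 0" --pt "1 0 0 0 0 0 0" --pt "1 0 0 0 0 0 0" --pt "1 0 -6 0 0 0 0" --pt "1 6.6 0 0 0 0 0" --pt "1 0 0 0 0 0 0" --pt "1 0 0 0 0 0 0" --pt "1 0 0 0 0 0 0" --pt "1 0 0 0 0 0 0"

```text
time: 23.3
tool_pos: [0.4959, 0.1974, 0.0571]
tool_rot: [0.078, -0.077, -0.703, 0.703]
contact_force: [0.3, -0.3, 0.3]
gripper_width: 0.003
```

```bash
python3 - <<'E'
from h import *
T=tool();np.save("t10.npy",T);f=manip.grab_frame("wrist");cv2.imwrite("pics/w10.png",f);print(T.round(4))
E
python3 fin.py 10; python3 - <<'E'
import cv2
f=cv2.imread("pics/w10.png");cv2.imwrite("pics/c10.png",cv2.resize(f[80:130,290:350],None,fx=12,fy=12,interpolation=cv2.INTER_NEAREST))
g=cv2.cvtColor(f,cv2.COLOR_BGR2GRAY);print(g[94:112,298:330:2])
E
```

```text
[[-9.759e-01 -3.000e-04 -2.181e-01  4.959e-01]
 [ 2.181e-01 -1.000e-04 -9.759e-01  1.974e-01]
 [ 3.000e-04 -1.000e+00  1.000e-04  5.710e-02]
 [ 0.000e+00  0.000e+00  0.000e+00  1.000e+00]]
rows [ 35  84 134 156 159 153 137  84  35  38  41  42  39  34  29  41  55  58
  58  58  58  57]
arm rows [102.02 102.01 102.01 102.01 102.9  102.83 102.59 101.99 102.01 102.01
 102.01 102.02]
110 [-75.15   4.08  27.05]
110.5 [-74.95   4.08  27.06]
111 [-74.74   4.08  27.08]
[[ 33  26  22  29  33  34  32 156 201 200 201 200 192 178 182 201]
 [ 29  26  22  29  31  33  32 155 201 201 201 201 190 178 181 191]
 [ 33  26  23  30  29  33  34 158 201 201 201 201 190 178 182 186]
 [ 31  25  23  30  32  31  33 164 197 196 201 201 191 178 183 186]
 [ 26  26  21  28  32  35  35 166 200 189 191 195 190 178 183 185]
 [ 80  80  80  82  82  83  82 143 193 187 187 189 187 178 161 166]
 [133 133 133 134 134 135 134 141 150 148 148 148 151 151 132 154]
 [156 156 157 157 156 156 156 156 133 143 143 143 145 146 143 147]
 [160 159 160 159 160 159 159 159 142 156 156 157 156 157 158 141]
 [153 153 152 152 153 154 153 154 136 145 146 144 144 144 144 177]
 [137 136 136 136 137 137 137 136 137 150 150 188 179 141 176 197]
 [ 82  83  80  82  82  83  83 158 187 189 189 201 198 188 197 201]
 [ 24  26  18  23  26  33  34 176 201 200 200 201 201 200 201 201]
 [ 20  20  18  27  28  35  36 182 201 200 200 201 201 201 201 201]
 [ 21  21  22  31  29  35  35 192 201 200 201 201 201 201 200 201]
 [ 22  23  24  31  32  34  33 194 201 200 201 200 200 201 200 201]
 [ 32  21  21  30  35  34  32 154 161 161 161 161 161 162 160 159]
 [ 32  25  20  33  35  34  34  78  82  83  83  84  82  83  80  78]]
```

>>> apply_moves --pt "1 0 -20 0 0 0 0" --pt "1 0 -40 0 0 0 0" --pt "1 0 -40 0 0 0 0" --pt "1 0 -40 0 0 0 0" --pt "1 30 0 0 0 0 0" --pt "1 30 0 0 0 0 0" --pt "1 0 0 0 0 0 0" --pt "1 0 0 0 0 0 0" --pt "1 0 0 0 0 0 0"

```text
time: 24.25
tool_pos: [0.438, 0.2103, 0.1973]
tool_rot: [0.078, -0.078, -0.703, 0.703]
contact_force: [-0.8, -0.9, -0.1]
gripper_width: -0.001
```

```bash
python3 - <<'E'
from h import *
f=manip.grab_frame("side");g=manip.grab_frame("scene");w=manip.grab_frame("wrist")
r=lambda im,x,y,w,h,W,H:cv2.resize(im[y:y+h,x:x+w],(W,H),interpolation=cv2.INTER_CUBIC)
cv2.imwrite("pics/c11.png",np.vstack([np.hstack([r(f,190,110,110,82,400,300),r(f,210,180,110,82,400,300)]),np.hstack([r(g,262,230,100,75,400,300),r(w,180,30,160,120,400,300)])]))
print(manip.state()['contact_force'],manip.state()['time'])
E
```

```text
[0.60316717 0.79925537 0.85159172] 24.4
```

View pics/c11.png

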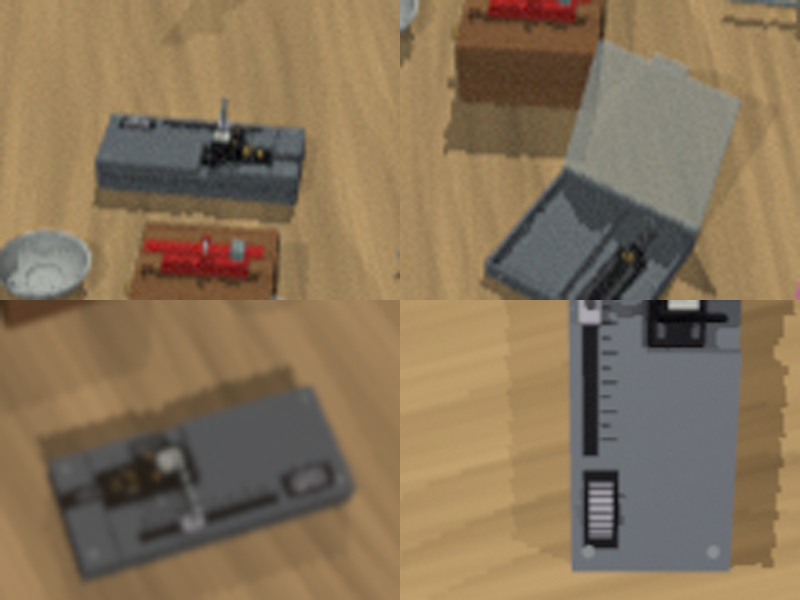

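```bash
python3 -c "
from plant import manip
print(manip.job_done())"
```

```text
the job is handed in; nothing more can be done
None
```

The job is done and handed in at about 24.4 s of the 72 s allowed.

- **Flap:** I swung it back with a closed fingertip to about 2.06 rad, worked out from the fingertip's position. The last picture shows it standing open past upright.
- **Headshell:** I gripped the cartridge across its sides and pressed the shell into the cutout. It stopped hard at tool height 51.7 mm, against 52 mm expected for the cutout floor. The push went up to 22 N without further travel, above the 4 to 12 N it needs. After release it showed no sign of lifting. I judged it flush from that stop and the pictures and did not measure it directly.
- **Pointer:** I moved it only with the wheel, in four light strokes of about 5 N. In the close wrist view the pointer arm and the stylus tip, measured before the arm covered it, agree along the gauge to about 0.1 mm.
- **Last check:** The hand was clear of everything and the force reading was about zero. In the last pictures the bare headshell is in its pocket and the dish is in place. The screwdriver was not clearly in view, but I never went near it.
- **Disagreement:** Two wrist views put the cutout about 1 mm apart, so I corrected on the lower, closer one.

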